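# Screw down the lid clamp of the wine container

## Robot

A 6-joint arm with a two-finger parallel gripper is mounted at the origin on the work surface. World frame = base frame: x ahead of the robot, y to its left, z up, the work surface at z = 0. Lengths are in m, angles in rad, forces in N, time in s.
With the tool pointing down it reaches from about 0.275 to 0.825 m from the base axis. Payload 5.2 kg.
Tool frame: the origin (TCP) lies midway between the tips of the shut fingers; the grasp point (between the pads) lies 19 mm behind it; z points along the fingers, y is the line along which they close (so a half turn about z gives the same grasp; the last joint's range is limited). The gripper opens to 93 mm and grips with 3 to 60 N. Pads are 15 mm wide; open, the fingers measure 128 mm over their backs; the gripper's body (75 mm by 188 mm) begins 65 mm behind the grasp point.
Start: joints at [-1.409, 0.259, 1.535, -0, 1.348, -0.203], TCP at [0.196, -0.514, 0.219] pointing down, gripper open.
Joint ranges: [-3.14, 3.14], [-0.91, 2.08], [0.19, 2.58], [-1.22, 4.36], [0.22, 2.71], [-3.12, 3.12]. Speed limits (rad/s): [2.57, 2.57, 3.14, 3.14, 3.14, 3.14].

## Interface

Orientations are given as a unit quaternion [x, y, z, w].
In Python, from rig import monitor, optics, manip gives the robot as it stands.
- The arm moves only by the tool move_arm, never from a script. Its argument "plan" is text: rows parted by semicolons, each of 6 numbers parted by spaces: the shift along the world's x, y, z in m, then the turn, a rotation vector about the world's x, y, z in degrees. In form: dx dy dz wx wy wz; .... A call has 1 to 20 rows; each row shifts and turns the commanded pose from where the row before left it; what a row does not reach is not made up. A row lasts 1/10 s, in which the tool goes at most 50 mm and 8.59 degrees, less where a joint would pass 70% of its speed; a pose out of reach is approached as far as the arm can. A call is refused whole if a number of a shift passes 0.05 or a number of a turn 8.59, either way. A call with a gripper value outside its range is refused whole. "hand" is the closure, from -1 (fully open) to 1 (shut), so that 0 is half open, set as the call begins (left out, the last holds). The fingers move at their own pace and stop on an object; "grip_force" is the grip in N (left out, the last holds). Time passes only in rows, so rows that do not move let the fingers close. It gives the time, the measured TCP pose, the force, the opening and the grip force at its end, in the units of the state.
- monitor.sense(): the state, without advancing time (a new reading comes with each control period).
- optics.camera(name): name is "scene" or "side" or "wrist"; returns a dict with "img" (480x640x3 uint8, red, green, blue), "range_z" (480x640 float32, m along the optical axis (not along the pixel's ray), 0 where there is no reading), "fx", "fy", "cx", "cy" (pixels), "k1" (the pictures are not rectified: a ray, as slopes to the right and down, at radius r is drawn at 1 + k1 r^2 times it, then the intrinsics apply), "camera_from_world" (4x4, takes a point from world to camera coordinates). Camera axes: x right, y down, z forward; pixel columns grow to the right and rows downward; lengths in m; the calibration is good to about 2 mm. A picture is of the moment at which its call begins.
- manip.sign_off(): hands the job in; it is judged then, once.
The state is a dict: "t": time; "joints": joint angles; "qvel": joint speeds; "joint_efforts": joint torques, N m; "tool_pos": TCP position; "tool_rot": TCP orientation; "contact_force": force on the tool from outside, world axes, zero at the start; "wrist_torque": the same for the moment, N m; "opening": opening from 0.0 (shut) to 1.0 (fully open); "gripper_force": force on a finger pad.
Only numpy, scipy, OpenCV 4.12 (cv2) and the standard library are available. Lean on these libraries where they do the work, as an engineer would, in place of code of your own. Each camera call takes 0.05 s, during which the arm holds its last target. There are 200 camera calls.

## Task

Close the lid clamp of the stainless wine container: push its swing bar all the way home into the catch, then turn the wing screw clockwise (seen from above) with repeated fingertip strokes on its wings until it seats and will go no further. Only push lightly with the fingertips: grip nothing, do not lift, tip or shove the container, and leave the glasses and the other things on the table as they stand.

Things in the scene. Friction and masses are not known exactly. Their poses are not given: they have to be found in the camera images.
- container: stainless wine container, round, 210 mm across, 193 mm high to the rim, 5 to 8 kg, standing loose on the table. Origin: centre of its underside; z up along its axis. Its flat lid reaches 207 mm above the table. Across the lid lies the clamp's swing bar, from the pivot at local (0, -112 mm) to the catch at local (0, +112 mm). Wire handles stick out to local x = +-132 mm, 135 mm up
- pivot (a point): on the upright pivot pin of the swing bar, at local (0, -112 mm) of the container, 230 mm above the table; the lug there is 30 mm wide and reaches 252 mm above the table
- catch (a point): middle of the catch, at local (0, +112 mm) of the container, 230 mm above the table. It is open towards local -x and has its back stop on the +x side; its plates lie over and under the bar's end at local x = +-18 mm, y = 99 to 130 mm, up to 246 mm above the table
- gauge (a point): centre of the pressure gauge that stands on the lid, at local (59, -12 mm) of the container, 256 mm above the table; its round case is 40 mm across in y and z and 22 mm thick in x, so a fingertip cannot go all round the wings. A low relief valve on the lid at local (-45, -45 mm) reaches 222 mm above the table
- yoke (a joint): swing bar angle in rad: 0 = home, along the container's local y with its end in the catch, at a fixed stop; grows anticlockwise seen from above as the free end swings to local -x (1.0 at most). Flat steel bar, 26 mm wide, 218 mm long, from 222 to 238 mm above the table. Stiff (0.35 N m, about 2 N at its end), it stays where it is left; even at home nothing latches it, so a push to local -x opens it
- bar_side (a point): point in the middle of the bar's width and thickness, 174 mm from the pivot pin (230 mm above the table), between wing screw and catch, where its side is free to be pushed. At bar angle a it is at local (-174 sin a, -112 + 174 cos a) mm of the container
- screw (a joint): turn of the wing screw in rad relative to the bar, growing clockwise seen from above (tightening): 0 = fully backed off, 9.0 = seated, a firm stop with the slight give of the seal. At 0 the wings lie along the bar; at q the wing line has turned clockwise by q from the bar. It sinks 4 mm per turn, turns easily (0.025 N m, about 1 N at a wing) and stays where it is left
- wing_center (a point): on the wing screw's upright axis, 112 mm from the pivot pin (so over the lid's centre when the bar is home), at the middle of the wings' height, 277 mm above the table when seated. Two equal wings on opposite sides, 76 mm over both tips, 8 mm thick, from 11 mm below to 15 mm above this point; hub 22 mm across. The bar's nut boss, 36 mm across, ends 248 mm above the table
- wing_tip (a point): outer end of one of the two wings, 38 mm from the axis, at the height of wing_center
- glass_1: tasting glass, 155 mm high, 65 mm across, upright beside the catch. Origin: centre of its underside
- glass_2: tasting glass like glass_1, on the other side of the container. Origin: centre of its underside
- gasket: flat rubber lid seal (spare), ring 176 mm across and 7 mm high, lying flat. Origin: centre of its underside
- cork: wine cork 23 mm across and 45 mm high, standing upright. Origin: centre of its underside
- corkscrew: folded waiter's corkscrew, 112 x 25 x 13 mm, lying flat. Origin: centre of its underside
- bottle: full wine bottle, 75 mm across, 296 mm high, upright. Origin: centre of its underside
- decanter: glass decanter, 148 mm across, 220 mm high, upright. Origin: centre of its underside
Mind the look-alikes: they are no part of the job. Leave any blue or orange look-alike of the glass_2 alone.

How it is judged:
On the way, in this order (a step that is already met when the one before it is completed fails the run):
1. the swing bar is home in the catch (value of joint yoke below 0.05 rad), for 0.2 s.
2. the wing screw is seated, with the bar still home (value of joint screw above 8.8 rad and value of joint yoke below 0.06 rad), for 0.2 s.
At the end, for the whole second after the job is handed in: the swing bar is home in its catch (within 0.06 rad), the wing screw is turned clockwise to its seat (within 0.2 rad of the stop), the container stands upright within 25 mm of where it stood, and the glasses, bottle, decanter and cork stand upright (all of step 2 and height (world z) of container below 0.004 m and angle between container's own z axis and vertical below 0.03 rad and distance of container from where it was at the start of the episode below 0.025 m and linear speed of container below 0.01 m/s and angle between each of glass_1, glass_2, bottle, decanter, cork's own z axis and vertical below 0.1 rad); the robot touches nothing.
It fails at once if the container is lifted or tipped (height (world z) of container above 0.01 m or angle between container's own z axis and vertical above 0.1 rad).
It fails at once if the container is shoved more than 30 mm (distance of container from where it was at the start of the episode above 0.03 m).
It fails at once if the clamp is gripped or forced: more than 40 N of the fingers on the bar or the wing screw (contact force between the fingers and yoke above 40 N).
It fails at once if a bystander is moved more than 20 mm or lifted (distance of any of glass_1, glass_2, gasket, cork, corkscrew, bottle, decanter from where it was at the start of the episode above 0.02 m).
It also fails if it takes over 64 s, if anything falls off the work surface, if the arm or the gripper's body presses on something with over 40 N, if the wrist force passes 120 N, or if a joint passes its speed limit or range.

## Working session

There is one attempt and no reset: what is moved stays moved. The work goes in short steps, Python scripts to look and compute and a tool call to move; the robot and the scene stay as the last step left them, time stands still between calls to the robot, and variables do not carry over. Pictures are saved under pics/ and viewed, at most 10 in all, crops included, and the job is handed in when it is done.

Besides the shell and the picture viewer there is one more tool, called after "Request:" as name(argument=value, ...) on one line, values as JSON. move_arm: Moves the arm, as the interface text tells. Its arguments: {"type":"object","properties":{"plan":{"type":"string"},"hand":{"type":"number"},"grip_force":{"type":"number"}},"required":["plan"]}

```bash
mkdir -p pics; cat > h.py <<'E'
import numpy as np, cv2
from rig import monitor, optics, manip
def cam(n,save=None):
    c=optics.camera(n)
    if save: cv2.imwrite('pics/'+save,c['img'][:,:,::-1])
    np.savez('last_%s.npz'%n,**c)
    return c
def load(n): 
    d=np.load('last_%s.npz'%n); return {k:d[k] for k in d}
def ray(c,u,v):
    xd=(u-c['cx'])/c['fx'];yd=(v-c['cy'])/c['fy'];x,y=xd,yd
    for _ in range(20):
        s=1+c['k1']*(x*x+y*y);x,y=xd/s,yd/s
    T=np.linalg.inv(c['camera_from_world']); d=T[:3,:3]@np.array([x,y,1.]); return T[:3,3],d
def atz(c,u,v,z):
    o,d=ray(c,u,v); return o+d*(z-o[2])/d[2]
def dep(c,u,v):
    o,d=ray(c,u,v); return o+d*float(c['range_z'][int(v),int(u)])
def cloud(c):
    v,u=np.mgrid[0:480,0:640]
    xd=(u-c['cx'])/c['fx'];yd=(v-c['cy'])/c['fy'];x,y=xd,yd
    for _ in range(20):
        s=1+c['k1']*(x*x+y*y);x,y=xd/s,yd/s
    T=np.linalg.inv(c['camera_from_world']);z=c['range_z']
    P=np.stack([x*z,y*z,z],-1)@T[:3,:3].T+T[:3,3]; P[z==0]=np.nan
    return P
E
python3 - <<'E'
from h import *
a=cam('scene','s1.png');b=cam('side','d1.png')
for c in(a,b): print(np.linalg.inv(c['camera_from_world']).round(3))
print(monitor.sense())
E
```

```text
[[-0.74   0.536 -0.406  0.973]
 [ 0.672  0.588 -0.45   0.413]
 [-0.002 -0.606 -0.795  0.966]
 [ 0.     0.     0.     1.   ]]
[[ 0.926 -0.207  0.316  0.144]
 [-0.378 -0.525  0.763 -1.032]
 [ 0.008 -0.826 -0.564  0.932]
 [ 0.     0.     0.     1.   ]]
{'t': 0.1, 'joints': array([-1.40878762e+00,  2.59248042e-01,  1.53595685e+00,  9.09970584e-06,
        1.34798161e+00, -2.02746184e-01]), 'qvel': array([-8.64293318e-05, -1.19521235e-04, -2.53567132e-03,  1.95256591e-03,
        6.92006942e-04, -9.89388120e-04]), 'joint_efforts': array([ 2.22085728e-03, -4.38215375e+01, -2.84638774e+01,  7.18679954e-02,
        3.61686491e-02, -6.33484296e-05]), 'tool_pos': array([ 0.19617019, -0.51331468,  0.21791945]), 'tool_rot': array([ 9.83415150e-01,  1.81367050e-01,  2.06668405e-05, -7.96666952e-04]), 'contact_force': array([-0.03055775, -0.3475414 ,  0.73440483]), 'wrist_torque': array([-0.02083031, -0.01388905, -0.02001753]), 'gripper_force': 0.0, 'opening': 1.002483171689591}
```

View pics/s1.png

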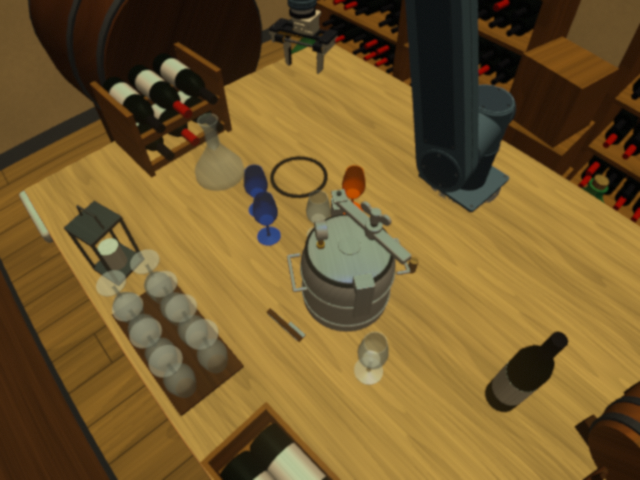

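View pics/d1.png

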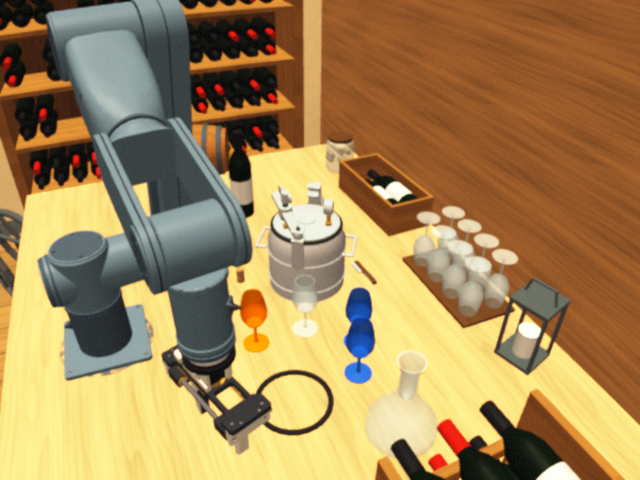

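```bash
python3 - <<'E'
from h import *
a=load('scene');b=load('side')
A=cv2.resize(a['img'][170:340,270:430],(640,600)[:2] if 0 else (564,600),interpolation=cv2.INTER_CUBIC)
cv2.imwrite('pics/cs.png',A[:,:,::-1])
for n,c,r in(('scene',a,(170,340,270,430)),('side',b,(170,310,250,370))):
    P=cloud(c)[r[0]:r[1],r[2]:r[3]].reshape(-1,3)
    L=P[(abs(P[:,2]-.207)<.004)]
    print(n,len(L),np.median(L,0), L.min(0),L.max(0))
    for z0,z1 in((.223,.245),(.245,.262),(.262,.33)):
        Q=P[(P[:,2]>z0)&(P[:,2]<z1)];print(z0,len(Q),np.median(Q,0).round(3),Q.min(0).round(3),Q.max(0).round(3))
    Q=P[(P[:,2]>.2)&(P[:,2]<.36)]
    m=np.zeros((420,420,3),np.uint8);k=1400;cx,cy=.45,0.0
    np.save('P_%s.npy'%n,Q)
E
```

```text
scene 1542 [0.56045358 0.05014688 0.20421721] [ 0.25175984 -0.06427151  0.20300044] [0.63707286 0.16581028 0.21090988]
0.223 1376 [0.511 0.092 0.237] [ 0.476 -0.067  0.223] [0.638 0.167 0.245]
0.245 472 [0.6   0.071 0.247] [ 0.479 -0.065  0.245] [0.636 0.164 0.262]
0.262 542 [0.508 0.05  0.279] [ 0.491 -0.015  0.262] [0.617 0.101 0.297]
side 852 [0.55925818 0.03489704 0.20493656] [ 0.46882949 -0.07039095  0.20300068] [0.63270385 0.14779249 0.21095807]
0.223 520 [0.495 0.028 0.238] [ 0.474 -0.071  0.223] [0.627 0.164 0.245]
0.245 295 [0.507 0.047 0.248] [ 0.474 -0.068  0.245] [0.63  0.164 0.262]
0.262 256 [0.5   0.033 0.277] [ 0.488 -0.021  0.262] [0.611 0.097 0.298]
```

View pics/cs.png

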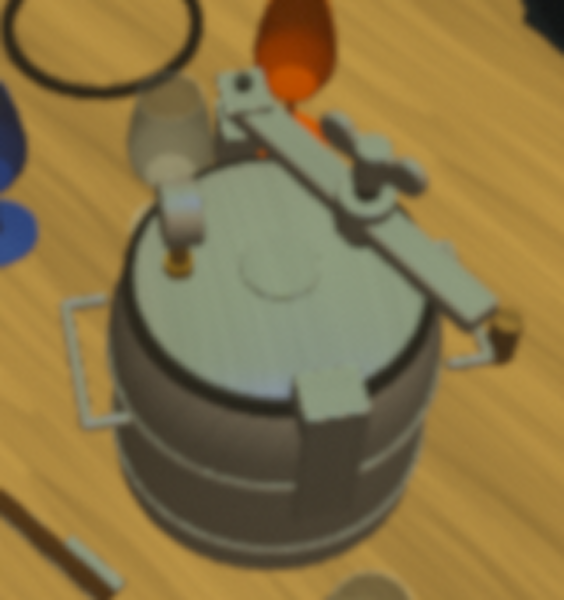

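```bash
python3 - <<'E'
from h import *
from scipy.optimize import least_squares
a=load('scene');b=load('side')
f=lambda x,y:(270+x/3.525,170+y/3.525)
for n,p,z in(('piv',(243,80),.252),('catch',(332,388),.246),('gauge',(183,210),.256),('wing1',(335,128),.29),('wing2',(412,178),.29),('barend',(478,312),.238),('hub',(368,165),.285)):
    print(n,atz(a,*f(*p),z).round(4),dep(a,*f(*p)).round(4))
for n in('scene','side'):
    Q=np.load('P_%s.npy'%n)
    L=Q[(abs(Q[:,2]-.197)<.006)|(abs(Q[:,2]-.207)<.004)]
    # lid top boundary: outer hull points
    h=cv2.convexHull((L[(L[:,0]>.4)][:,:2]*1).astype(np.float32))[:,0]
    r=least_squares(lambda s:np.hypot(h[:,0]-s[0],h[:,1]-s[1])-s[2],[.555,.05,.1],loss='soft_l1',f_scale=.002);print(n,r.x)
    W=Q[Q[:,2]>.262]; 
    m=cv2.kmeans(W.astype(np.float32),2,None,(3,50,1e-5),5,0)
    for k in(0,1): w=W[m[1][:,0]==k];print('cl',len(w),w.mean(0).round(4),w.min(0).round(4),w.max(0).round(4),np.linalg.eigh(np.cov(w[:,:2].T))[1][:,1].round(3))
    B=Q[(Q[:,2]>.234)&(Q[:,2]<.241)]
    # RANSAC line of bar top: 
    v=np.array([np.nan]*2)
    np.savetxt('B_%s.txt'%n,B)
I=np.zeros((560,720,3),np.uint8)
for n,o in(('scene',0),('side',360)):
    Q=np.load('P_%s.npy'%n)
    for p in Q:
        u=int((p[0]-.44)*1500)+o; v=int((.2-p[1])*1800)
        u=int((p[0]-.44)*1600)+o; v=int((.2-p[1])*1600)
        if 0<=v<560 and o<=u<o+360:
            t=p[2]; I[v,u]=(90,90,90) if t<.218 else (255,120,0) if t<.234 else (0,255,0) if t<.241 else (0,255,255) if t<.262 else (0,0,255)
cv2.imwrite('pics/map.png',I)
E
```

```text
piv [ 0.4978 -0.0462  0.252 ] [ 0.4964 -0.0476  0.2498]
catch [0.6139 0.1439 0.246 ] [0.614  0.144  0.2463]
gauge [0.5963 0.0063 0.256 ] [0.6041 0.0147 0.2706]
wing1 [0.51   0.0404 0.29  ] [0.5075 0.0384 0.2863]
wing2 [0.5047 0.0951 0.29  ] [0.5025 0.0936 0.2869]
barend [0.5131 0.1617 0.238 ] [0.5115 0.1608 0.2353]
hub [0.5127 0.0695 0.285 ] [0.5125 0.0694 0.2847]
scene [0.575805   0.07248087 0.09666504]
cl 366 [0.5052 0.0656 0.2845] [0.4913 0.0279 0.2621] [0.5139 0.1009 0.2971] [-0.092  0.996]
cl 176 [0.6024 0.0096 0.2712] [ 0.5851 -0.0153  0.2624] [0.6167 0.0252 0.2769] [0.411 0.912]
side [0.55044044 0.04340489 0.08788498]
cl 97 [ 0.5919 -0.0036  0.2707] [ 0.5761 -0.0207  0.262 ] [0.6108 0.0194 0.2791] [-0.81  -0.586]
cl 159 [0.4967 0.0542 0.2845] [0.4885 0.021  0.2623] [0.5086 0.0968 0.2985] [-0.108  0.994]
```

View pics/map.png

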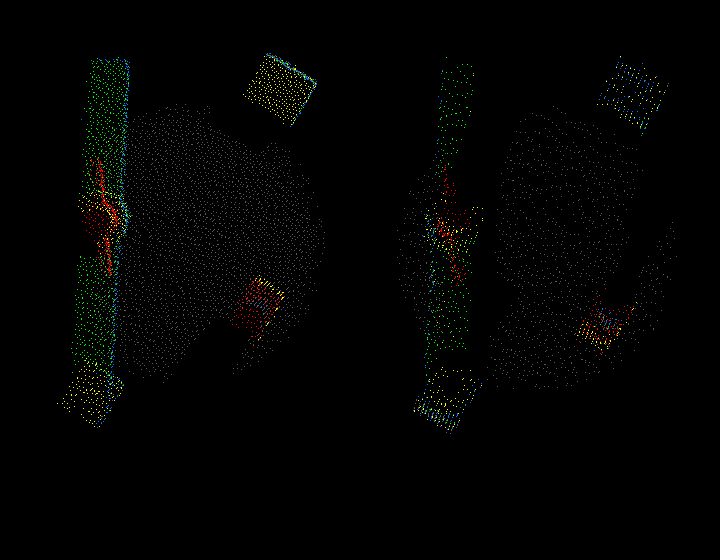

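Request:
move_arm(plan="0 0 0.05 0 0 0; 0 0 0.05 0 0 0; 0.018 0.045 0.04 0 0 3.8; 0.018 0.045 0 0 0 3.8; 0.018 0.045 0 0 0 3.8; 0.018 0.045 0 0 0 3.8; 0.018 0.045 0 0 0 3.8; 0.018 0.045 0 0 0 3.8; 0.018 0.045 0 0 0 3.8; 0.018 0.045 0 0 0 3.8; 0.018 0.045 0 0 0 3.8; 0.018 0.045 0 0 0 3.8; 0.018 0.045 0 0 0 0; 0.018 0.045 0 0 0 0; 0.018 0.045 0 0 0 0; 0.015 0.045 0 0 0 0; 0 0 0 0 0 0; 0 0 0 0 0 0", hand=1, grip_force=3)

```text
t: 1.9
tool_pos: [0.4412, 0.1079, 0.3498]
tool_rot: [0.87, 0.493, -0.001, -0.0]
contact_force: [-0.6, 0.6, 0.9]
opening: 0.003
gripper_force: 0.0
```

```bash
python3 - <<'E'
from h import *
c=cam('wrist','w1.png');s=monitor.sense();print(s)
T=np.linalg.inv(c['camera_from_world']);print(T.round(3))
E
```

```text
{'t': 1.95, 'joints': array([-8.36626041e-03,  2.31637240e-02,  1.49826202e+00, -6.53599483e-04,
        1.62150466e+00,  5.33127586e-01]), 'qvel': array([-0.03770764, -0.01330259,  0.00637844, -0.00051129, -0.00101481,
        0.00108292]), 'joint_efforts': array([ 1.12472668e+00, -3.14141178e+01, -3.04674482e+01,  1.90625503e-01,
       -4.06230963e-02,  2.58057564e-02]), 'tool_pos': array([0.44114833, 0.10687355, 0.34999179]), 'tool_rot': array([ 8.70472251e-01,  4.92216931e-01, -7.42488297e-04, -5.13434441e-05]), 'contact_force': array([-0.00680186, -0.77520258, -0.493181  ]), 'wrist_torque': array([-0.01045971, -0.07515533, -0.02053432]), 'gripper_force': 0.0, 'opening': 0.011057221317069932}
[[ 0.858 -0.497 -0.128  0.477]
 [-0.513 -0.831 -0.214  0.166]
 [-0.     0.249 -0.968  0.515]
 [ 0.     0.     0.     1.   ]]
```

View pics/w1.png

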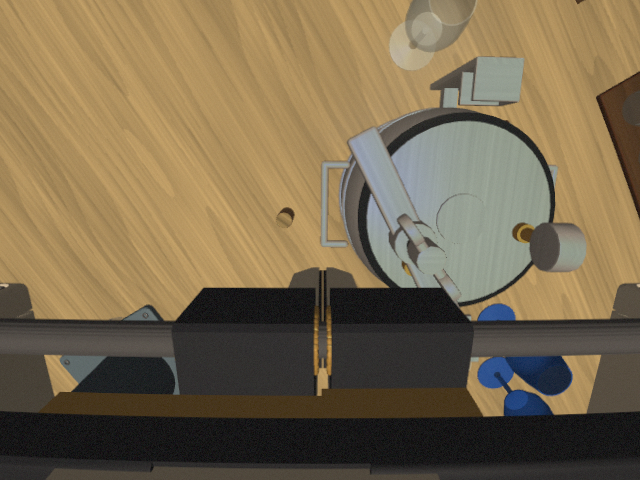

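The wrist view shows the bar end near (365,143), catch top around (497,78), wing hub at (430,258), the gauge at (557,247) and the cork at (285,216). The shut fingertips are at (322,280).

```bash
python3 - <<'E'
from h import *
c=load('wrist')
for n,u,v,z in(('barend L',350,144,.238),('barend R',378,129,.238),('catch',499,79,.246),('hub',432,259,.285),('w1',403,219,.295),('w2',455,294,.295),('gauge',562,247,.27)):
    print(n,atz(c,u,v,z).round(4),dep(c,u,v).round(4))
E
```

```text
barend L [0.4978 0.1579 0.238 ] [0.4978 0.1579 0.2372]
barend R [0.5222 0.1566 0.238 ] [0.553  0.1499 0.0475]
catch [0.616  0.1427 0.246 ] [0.6157 0.1427 0.2465]
hub [0.5053 0.0607 0.285 ] [0.5046 0.0633 0.2908]
w1 [0.4999 0.1002 0.295 ] [0.5006 0.098  0.2877]
w2 [0.5067 0.0335 0.295 ] [0.5067 0.0335 0.2949]
gauge [0.5977 0.0105 0.27  ] [0.5953 0.0136 0.2749]
```

Request:
move_arm(plan="0.004 0.008 -0.04 0 0 0; 0.004 0.008 -0.04 0 0 0; 0 0 -0.03 0 0 0; 0 0 -0.01 0 0 0; 0.01 0 0 0 0 0; 0.01 0 0 0 0 0; 0.01 0 0 0 0 0; 0.01 0 0 0 0 0; 0.01 -0.001 0 0 0 0; 0.01 -0.001 0 0 0 0; 0.01 -0.001 0 0 0 0; 0.01 -0.001 0 0 0 0; 0.005 -0.001 0 0 0 0; 0 0 0 0 0 0")

```text
t: 3.35
tool_pos: [0.5358, 0.118, 0.2306]
tool_rot: [0.871, 0.492, 0.001, 0.0]
contact_force: [-0.5, -0.5, 1.7]
opening: 0.006
gripper_force: 0.5
```

```bash
python3 - <<'E'
from h import *
c=cam('wrist','w2.png');s=monitor.sense();print(s['tool_pos'],s['contact_force'],s['wrist_torque'])
a=cam('scene');cv2.imwrite('pics/s2.png',cv2.resize(a['img'][170:340,270:430],(564,600),interpolation=cv2.INTER_CUBIC)[:,:,::-1])
E
```

```text
[0.53533447 0.11831137 0.23035638] [1.04535898 0.71033534 0.39551777] [-0.02811031 -0.03590406  0.02545856]
```

View pics/w2.png

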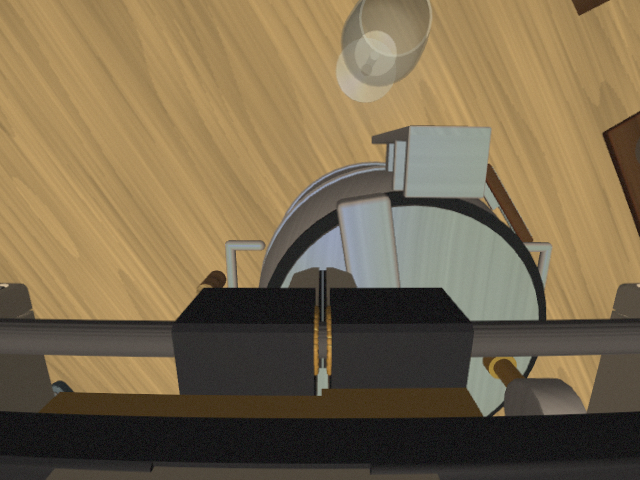

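The bar end (365,205) is 25-30 mm short of the catch at (445,160), so I'll keep pushing gently.

Request:
move_arm(plan="0.005 -0.001 0 0 0 0; 0.005 -0.001 0 0 0 0; 0.005 -0.001 0 0 0 0; 0.003 -0.001 0 0 0 0; 0.002 -0.001 0 0 0 0; 0 0 0 0 0 0")

```text
t: 4.05
tool_pos: [0.555, 0.1129, 0.2304]
tool_rot: [0.871, 0.492, 0.0, 0.0]
contact_force: [-1.5, -0.7, 0.8]
opening: 0.007
gripper_force: 0.4
```

```bash
cat > bar.py <<'E'
from h import *
c=cam('wrist');P=cloud(c)
s=monitor.sense();print(s['t'],s['tool_pos'].round(4),s['contact_force'].round(2),s['wrist_torque'].round(3))
u=np.array([.5213,.8533]);x=np.array([.8533,-.5213]);C=np.array([.555,.0468])
Q=P.reshape(-1,3);L=np.c_[(Q[:,:2]-C)@x,(Q[:,:2]-C)@u,Q[:,2]]
B=L[(L[:,2]>.2345)&(L[:,2]<.2415)&(L[:,1]>60)/1 if 0 else (L[:,2]>.2345)&(L[:,2]<.2415)&(L[:,1]>.05)&(L[:,1]<.098)&(abs(L[:,0])<.09)]
print(len(B))
for y in np.arange(.05,.098,.006):
    b=B[abs(B[:,1]-y)<.003]
    if len(b)>5: print(y.round(3),np.percentile(b[:,0],[2,98]).round(4))
K=L[(L[:,2]>.2425)&(L[:,2]<.2495)&(L[:,1]>.09)&(L[:,1]<.14)]
if len(K): print('catch',np.percentile(K,[2,98],axis=0).round(4))
E
python3 bar.py
```

```text
4.1 [0.5551 0.113  0.2305] [-1.58 -0.34  0.  ] [-0.138 -0.01  -0.04 ]
4314
0.05 [-0.0334 -0.0329]
0.056 [-0.0335  0.0041]
0.062 [-0.034   0.0045]
0.068 [-0.0445  0.004 ]
0.074 [-0.0207  0.0038]
0.08 [-0.021   0.0037]
0.086 [-0.0212  0.0032]
0.092 [-0.0217  0.0029]
catch [[-0.0156  0.0994  0.2441]
 [ 0.0187  0.1288  0.2468]]
```

Request:
move_arm(plan="0.003 -0.001 0 0 0 0; 0.003 -0.001 0 0 0 0; 0.002 -0.001 0 0 0 0; 0 0 0 0 0 0; 0 0 0 0 0 0")

```text
t: 4.6
tool_pos: [0.563, 0.1099, 0.2305]
tool_rot: [0.871, 0.492, 0.0, 0.0]
contact_force: [-1.0, -1.2, 1.1]
opening: 0.005
gripper_force: 0.3
```

```bash
python3 bar.py
```

```text
4.65 [0.563  0.11   0.2306] [-0.64  0.28 -0.39] [-0.075 -0.029 -0.008]
4099
0.056 [-0.0251 -0.0246]
0.062 [-0.0251  0.0129]
0.068 [-0.0362  0.0125]
0.074 [-0.0119  0.0127]
0.08 [-0.012   0.0127]
0.086 [-0.0117  0.0126]
0.092 [-0.0119  0.0125]
catch [[-0.0155  0.0995  0.2441]
 [ 0.0186  0.1289  0.2468]]
```

Request:
move_arm(plan="0.001 -0.0006 0 0 0 0; 0.001 -0.0006 0 0 0 0; 0 0 0 0 0 0; 0 0 0 0 0 0")

```text
t: 5.05
tool_pos: [0.5642, 0.1092, 0.2305]
tool_rot: [0.871, 0.492, -0.0, -0.0]
contact_force: [-3.4, 2.8, 1.7]
opening: 0.003
gripper_force: 2.1
```

```bash
python3 bar.py
```

```text
5.1 [0.5642 0.1092 0.2305] [-4.04  2.57  1.9 ] [ 0.358  0.576 -0.037]
4053
0.062 [-0.0233  0.014 ]
0.068 [-0.035   0.0136]
0.074 [-0.0105  0.0139]
0.08 [-0.0105  0.0139]
0.086 [-0.0105  0.014 ]
0.092 [-0.0105  0.0139]
catch [[-0.0155  0.0993  0.2441]
 [ 0.0187  0.1288  0.2468]]
```

Bar is home against its stop with about 5 N. Backing off and looking at the wing.

Request:
move_arm(plan="-0.01 0.006 0 0 0 0; -0.015 0.009 0 0 0 0; 0 0 0.04 0 0 0; -0.02 -0.01 0.04 0 0 0; -0.03 -0.025 0.04 0 0 0; 0 0 0 0 0 0; 0 0 0 0 0 0", hand=1)

```text
t: 5.8
tool_pos: [0.4929, 0.0912, 0.3474]
tool_rot: [0.871, 0.491, 0.002, 0.001]
contact_force: [0.1, 0.2, -0.3]
opening: 0.006
gripper_force: 0.0
```

```bash
python3 bar.py; python3 - <<'E'
from h import *
c=load('wrist');cv2.imwrite('pics/w3.png',cv2.resize(c['img'][40:320,300:620],(800,700))[:600,:,::-1])
Q=cloud(c).reshape(-1,3)
W=Q[(Q[:,2]>.280)&(Q[:,2]<.302)&(np.hypot(Q[:,0]-.5565,Q[:,1]-.046)<.045)]
print(len(W),W.min(0),W.max(0))
r=cv2.minAreaRect((W[:,:2]*1000).astype(np.float32));print(r)
H=W[W[:,2]>W[:,2].max()-.006];print(cv2.minAreaRect((H[:,:2]*1000).astype(np.float32)),np.percentile(W[:,2],[90,99]))
E
```

```text
5.85 [0.4927 0.0914 0.346 ] [ 0.49 -0.2  -0.22] [-0.041 -0.037 -0.016]
2035
0.05 [-0.0111  0.0133]
0.056 [-0.0112  0.0133]
0.062 [-0.0111  0.0137]
0.068 [-0.0111  0.0135]
0.074 [-0.011   0.0133]
0.08 [-0.0109  0.0138]
0.086 [-0.011   0.0135]
0.092 [-0.0109  0.0136]
catch [[-0.0159  0.0989  0.2439]
 [ 0.0187  0.1286  0.2471]]
1641 [0.54335582 0.02637958 0.28001923] [0.57404365 0.08162103 0.29654107]
((557.6062622070312, 53.603515625), (59.36330032348633, 21.491514205932617), 77.3659439086914)
((556.2523803710938, 54.171783447265625), (54.675777435302734, 13.994102478027344), 66.40799713134766) [0.29381469 0.29565083]
```

View pics/w3.png

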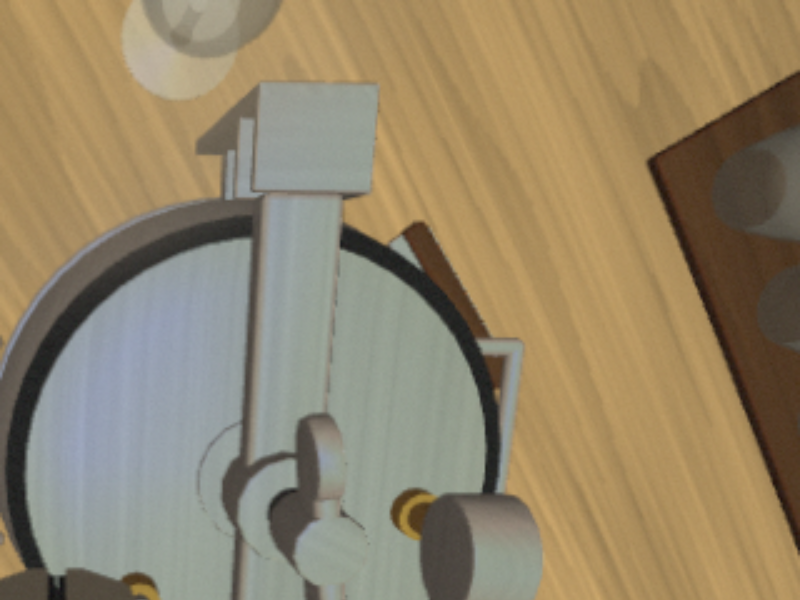

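```bash
python3 - <<'E'
from h import *
c=load('wrist')
print(dep(c,433,260),atz(c,433,260,.292),atz(c,428,208,.296),dep(c,428,210),monitor.sense()['joints'].round(3))
E
```

```text
[0.55669157 0.0456449  0.28958511] [0.55638727 0.04676662 0.292     ] [0.56894478 0.0820636  0.296     ] [0.56964713 0.07865883 0.28893425] [-0.039  0.113  1.411 -0.     1.617  0.504]
```

Request:
move_arm(plan="0.0064 -0.00456 0 0 0 8.4; 0.0064 -0.00456 0 0 0 8.4; 0.0064 -0.00456 0 0 0 8.4; 0.0064 -0.00456 0 0 0 8.4; 0.0064 -0.00456 0 0 0 8.4; 0.0064 -0.00456 0 0 0 8.4; 0.0064 -0.00456 0 0 0 8.4; 0.0064 -0.00456 0 0 0 8.4; 0.0064 -0.00456 0 0 0 8.4; 0.0064 -0.00456 0 0 0 8.4; 0 0 0 0 0 8.4; 0 0 0 0 0 8.4; 0 0 0 0 0 8.4; 0 0 0 0 0 8.4; 0 0 0 0 0 8.4; 0 0 0 0 0 8.4; 0 0 0 0 0 8.4; 0 0 0 0 0 0; 0 0 0 0 0 0; 0 0 0 0 0 0", hand=0.14)

```text
t: 7.85
tool_pos: [0.5568, 0.046, 0.3453]
tool_rot: [-0.187, 0.982, 0.0, -0.001]
contact_force: [0.7, 0.1, 0.5]
opening: 0.431
gripper_force: 0.0
```

```bash
python3 - <<'E'
from h import *
s=monitor.sense();q=s['tool_rot'];print(s['tool_pos'].round(4),np.degrees(s['joints']).round(1),s['opening']);
from scipy.spatial.transform import Rotation as R
print(R.from_quat(q).as_matrix().round(3), s['wrist_torque'],s['contact_force'])
cam('wrist','w4.png')
E
```

```text
[0.5568 0.046  0.3453] [  -6.7   12.9   73.2   -0.    94.1 -118.3] 0.43148151328865103
[[-0.93  -0.367 -0.001]
 [-0.367  0.93   0.   ]
 [ 0.001  0.001 -1.   ]] [ 0.09917534 -0.12957533 -0.03897949] [0.69602685 0.11198089 0.48055982]
```

View pics/w4.png

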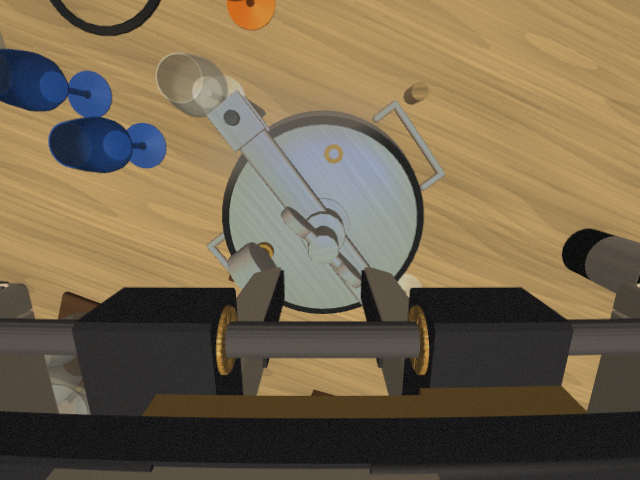

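Wings run from (290,215) to (350,280) with the hub centred between the fingers and the wing line 45° clockwise of them, which leaves room to descend.

Request:
move_arm(plan="0 0 -0.03 0 0 0; 0 0 -0.03 0 0 0; 0 0 -0.01 0 0 0; 0 0 0 0 0 0; 0 0 0 0 0 -8; 0 0 0 0 0 -8; 0 0 0 0 0 -8; 0 0 0 0 0 -8; 0 0 0 0 0 -8; 0 0 0 0 0 -8; 0 0 0 0 0 0")

```text
t: 9.0
tool_pos: [0.5574, 0.0458, 0.278]
tool_rot: [0.228, 0.974, 0.0, 0.001]
contact_force: [0.2, 0.0, 0.1]
opening: 0.426
gripper_force: 0.0
```

```bash
cat > st.py <<'E'
from h import *
from scipy.spatial.transform import Rotation as R
s=monitor.sense();M=R.from_quat(s['tool_rot']).as_matrix()
print(s['t'],s['tool_pos'].round(4),'h',np.degrees(np.arctan2(M[1,1],M[0,1])).round(1),'q6',np.degrees(s['joints'][5]).round(1),s['wrist_torque'].round(3),s['contact_force'].round(2),s['opening'].round(3))
E
python3 st.py
python3 - <<'E'
from h import *
c=cam('scene');cv2.imwrite('pics/s5.png',cv2.resize(c['img'][150:330,270:430],(534,600),interpolation=cv2.INTER_CUBIC)[:,:,::-1])
E
```

```text
Traceback (most recent call last):
  File "st.py", line 4, in <module>
    print(s['t'],s['tool_pos'].round(4),'h',np.degrees(np.arctan2(M[1,1],M[0,1])).round(1),'q6',np.degrees(s['joints'][5]).round(1),s['wrist_torque'].round(3),s['contact_force'].round(2),s['opening'].round(3))
                                                                                                                                                                                           ^^^^^^^^^^^^^^^^^^
AttributeError: 'float' object has no attribute 'round'
```

View pics/s5.png

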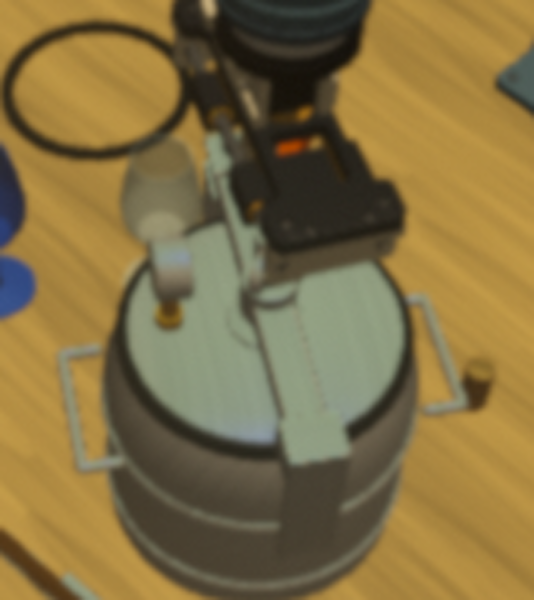

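Request:
move_arm(plan="0 0 0 0 0 -8; 0 0 0 0 0 -8; 0 0 0 0 0 -8; 0 0 0 0 0 -8; 0 0 0 0 0 -8; 0 0 0 0 0 -8; 0 0 0 0 0 -8; 0 0 0 0 0 -8; 0 0 0 0 0 -8; 0 0 0 0 0 -8; 0 0 0 0 0 -8; 0 0 0 0 0 0")

```text
t: 10.25
tool_pos: [0.5571, 0.0456, 0.2771]
tool_rot: [0.84, 0.543, 0.0, 0.001]
contact_force: [-1.0, -0.2, 0.9]
opening: 0.429
gripper_force: 0.1
```

```bash
sed -i "s/s\['opening'\].round(3)/s['opening']/" st.py; python3 st.py
```

```text
10.25 [0.5571 0.0456 0.2771] h -24.2 q6 17.5 [-0.057 -0.034  0.024] [-1.01 -0.19  0.92] 0.42852295038727944
```

Request:
move_arm(plan="0 0 0 0 0 -4; 0 0 0 0 0 -4; 0 0 0 0 0 -4; 0 0 0 0 0 -4; 0 0 0 0 0 -4; 0 0 0 0 0 -4; 0 0 0 0 0 0")

```text
t: 10.95
tool_pos: [0.557, 0.0457, 0.2768]
tool_rot: [0.934, 0.358, 0.0, 0.0]
contact_force: [0.0, 0.3, 0.3]
opening: 0.427
gripper_force: 0.2
```

```bash
python3 st.py
```

```text
10.95 [0.557  0.0457 0.2768] h -48.0 q6 41.3 [-0.093  0.067  0.03 ] [0.03 0.34 0.26] 0.4265526454810041
```

Request:
move_arm(plan="0 0 0 0 0 -3; 0 0 0 0 0 -3; 0 0 0 0 0 -3; 0 0 0 0 0 -3; 0 0 0 0 0 -3; 0 0 0 0 0 -3; 0 0 0 0 0 0")

```text
t: 11.65
tool_pos: [0.5568, 0.0459, 0.2766]
tool_rot: [0.978, 0.208, 0.0, 0.0]
contact_force: [-0.1, -0.7, -0.3]
opening: 0.427
gripper_force: 0.3
```

```bash
python3 st.py
```

```text
11.65 [0.5568 0.0459 0.2766] h -66.0 q6 59.3 [-0.113  0.126  0.064] [-0.14 -0.69 -0.3 ] 0.4269489819712469
```

Request:
move_arm(plan="0 0 0 0 0 -3; 0 0 0 0 0 -3; 0 0 0 0 0 -3; 0 0 0 0 0 -3; 0 0 0 0 0 0")

```text
t: 12.15
tool_pos: [0.5568, 0.0459, 0.2765]
tool_rot: [0.995, 0.104, 0.0, -0.0]
contact_force: [-1.0, -0.1, 0.0]
opening: 0.426
gripper_force: 0.3
```

```bash
python3 st.py
```

```text
12.15 [0.5568 0.0459 0.2765] h -78.1 q6 71.3 [ 0.022  0.08  -0.014] [-0.97 -0.14  0.04] 0.42608305009412445
```

Request:
move_arm(plan="0 0 0 0 0 -3; 0 0 0 0 0 -3; 0 0 0 0 0 -3; 0 0 0 0 0 -3; 0 0 0 0 0 0")

```text
t: 12.65
tool_pos: [0.5568, 0.046, 0.2764]
tool_rot: [1.0, -0.001, 0.0, -0.0]
contact_force: [-0.1, 0.3, -0.7]
opening: 0.431
gripper_force: 0.3
```

```bash
python3 st.py
```

```text
12.65 [0.5568 0.046  0.2764] h -90.1 q6 83.4 [0.046 0.148 0.002] [-0.08  0.3  -0.7 ] 0.43057767767315097
```

Request:
move_arm(plan="0 0 0 0 0 -5; 0 0 0 0 0 -5; 0 0 0 0 0 -8; 0 0 0 0 0 -8; 0 0 0 0 0 -8; 0 0 0 0 0 -8; 0 0 0 0 0 -8; 0 0 0 0 0 -8; 0 0 0 0 0 -8; 0 0 0 0 0 -8; 0 0 0 0 0 -6; 0 0 0 0 0 0; 0 0 0 0 0 3; 0 0 0.03 0 0 0; 0 0 0.04 0 0 0; 0 0 0 0 0 0")

```text
t: 14.25
tool_pos: [0.5592, 0.0458, 0.3523]
tool_rot: [0.783, -0.622, 0.005, -0.003]
contact_force: [-0.8, 0.7, 0.7]
opening: 0.435
gripper_force: 0.0
```

```bash
python3 st.py; python3 - <<'E'
from h import *
c=cam('wrist','w6.png')
E
```

```text
14.25 [0.5592 0.0458 0.3523] h -166.9 q6 160.2 [ 0.108 -0.04   0.019] [-0.81  0.69  0.69] 0.4349645061324465
```

View pics/w6.png

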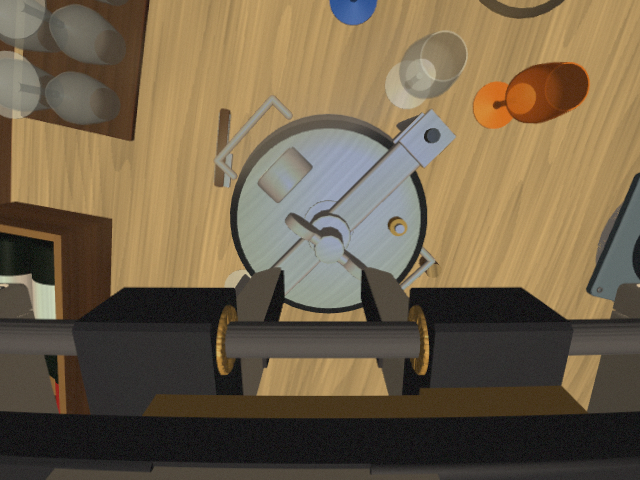

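The wings point from (292,218) through the hub at (329,247), about 35-40° clockwise of the fingers. The bar is still home.

```bash
cat > wing.py <<'E'
from h import *
c=load('wrist');Q=cloud(c).reshape(-1,3)
d=Q[:,:2]-[.5566,.0458];r=np.hypot(*d.T)
W=(Q[:,2]>.276)&(Q[:,2]<.300)&(r>.017)&(r<.042)
a=np.degrees(np.arctan2(d[W,1],d[W,0]));t=np.percentile(Q[W,2],98)
m=np.degrees(np.angle(np.exp(2j*np.radians(a)).mean()))/2
print(W.sum(),'wing heading mod180',m,'top',t,np.histogram(a,bins=12,range=(-180,180))[0])
T=W&(Q[:,2]>t-.004);a=a[T[W]];print(np.degrees(np.angle(np.exp(2j*np.radians(a)).mean()))/2, np.std(a))
E
python3 wing.py; python3 bar.py
```

```text
699 wing heading mod180 -25.27041308779571 top 0.292631280599306 [  0   0   0   0 202 231   0   0   0   0  18 248]
-25.072806733274845 90.90932230035685
14.35 [0.5575 0.0459 0.3475] [ 0.31  1.28 -0.36] [ 0.149 -0.016 -0.027]
146
0.05 [-0.0103  0.0144]
0.056 [-0.0107  0.0109]
0.062 [-0.0109 -0.006 ]
```

Request:
move_arm(plan="0 0 0 0 0 8.4; 0 0 0 0 0 8.4; 0 0 0 0 0 8.4; 0 0 0 0 0 8.4; 0 0 0 0 0 8.4; 0 0 0 0 0 8.4; 0 0 0 0 0 8.4; 0 0 0 0 0 8.4; 0 0 0 0 0 8.4; 0 0 0 0 0 8.4; 0 0 0 0 0 8.4; 0 0 0 0 0 8.4; 0 0 0 0 0 8.4; 0 0 0 0 0 8.4; 0 0 0 0 0 8.4; 0 0 0 0 0 8.4; 0 0 0 0 0 8.4; 0 0 0 0 0 8.4; 0 0 0 0 0 8.4; 0 0 0 0 0 8.4")

```text
t: 16.35
tool_pos: [0.5563, 0.046, 0.3446]
tool_rot: [0.699, 0.715, -0.001, -0.001]
contact_force: [-0.5, 0.6, 0.1]
opening: 0.433
gripper_force: 0.0
```

Request:
move_arm(plan="0 0 0 0 0 8; 0 0 0 0 0 8; 0 0 0 0 0 8; 0 0 0 0 0 0; 0 0 0 0 0 0")

```text
t: 16.85
tool_pos: [0.5564, 0.0459, 0.3452]
tool_rot: [0.54, 0.841, -0.0, -0.001]
contact_force: [0.5, 0.2, -0.2]
opening: 0.43
gripper_force: 0.0
```

```bash
python3 st.py; python3 -c "
from h import *
cam('wrist')"; python3 wing.py
```

```text
16.85 [0.5564 0.0459 0.3452] h 24.6 q6 -31.3 [ 0.004 -0.093  0.037] [ 0.5   0.16 -0.18] 0.43017695676497664
839 wing heading mod180 -24.48365317020672 top 0.2928540613340259 [  0   0   0   0  48 320   0   0   0   0 148 323]
-24.395495346305978 89.91003190298194
```

Request:
move_arm(plan="0 0 -0.03 0 0 0; 0 0 -0.03 0 0 0; 0 0 -0.009 0 0 0; 0 0 0 0 0 0; 0 0 0 0 0 -6; 0 0 0 0 0 -6; 0 0 0 0 0 -6; 0 0 0 0 0 -6; 0 0 0 0 0 -6; 0 0 0 0 0 -6; 0 0 0 0 0 -6; 0 0 0 0 0 -6; 0 0 0 0 0 -6; 0 0 0 0 0 -6; 0 0 0 0 0 -6; 0 0 0 0 0 -3; 0 0 0 0 0 0")

```text
t: 18.6
tool_pos: [0.5574, 0.0456, 0.279]
tool_rot: [0.922, 0.388, 0.001, 0.001]
contact_force: [-0.9, -1.5, 0.8]
opening: 0.436
gripper_force: 0.2
```

```bash
python3 st.py
```

```text
18.6 [0.5574 0.0456 0.279 ] h -44.4 q6 37.6 [-0.083  0.014  0.015] [-0.9  -1.49  0.76] 0.43573599730248674
```

Request:
move_arm(plan="0 0 0 0 0 -2; 0 0 0 0 0 -2; 0 0 0 0 0 -2; 0 0 0 0 0 0; 0 0 0 0 0 0")

```text
t: 19.1
tool_pos: [0.5572, 0.0459, 0.2781]
tool_rot: [0.94, 0.34, 0.001, 0.0]
contact_force: [0.6, -0.8, 0.4]
opening: 0.425
gripper_force: 0.1
```

```bash
python3 st.py
```

```text
19.1 [0.5572 0.0459 0.2781] h -50.2 q6 43.5 [-0.019  0.059  0.007] [ 0.55 -0.84  0.41] 0.4253169954520337
```

Request:
move_arm(plan="0 0 0 0 0 -2; 0 0 0 0 0 -2; 0 0 0 0 0 0; 0 0 0 0 0 0")

```text
t: 19.5
tool_pos: [0.5569, 0.0459, 0.2775]
tool_rot: [0.952, 0.307, 0.0, 0.0]
contact_force: [-0.6, -0.4, 0.8]
opening: 0.432
gripper_force: 0.3
```

```bash
python3 st.py
```

```text
19.5 [0.5569 0.0459 0.2775] h -54.2 q6 47.5 [-0.056  0.111 -0.025] [-0.6  -0.37  0.83] 0.4324378407321364
```

Request:
move_arm(plan="0 0 0 0 0 -2; 0 0 0 0 0 -1.5; 0 0 0 0 0 0; 0 0 0 0 0 0")

```text
t: 19.9
tool_pos: [0.5568, 0.0459, 0.2773]
tool_rot: [0.961, 0.278, 0.0, -0.0]
contact_force: [-0.9, -0.3, 0.3]
opening: 0.43
gripper_force: 0.4
```

```bash
python3 st.py
```

```text
19.9 [0.5568 0.0459 0.2773] h -57.7 q6 51.0 [-0.024  0.088  0.058] [-0.93 -0.26  0.33] 0.4300848454759417
```

Request:
move_arm(plan="0 0 0 0 0 -1.5; 0 0 0 0 0 -1.5; 0 0 0 0 0 0; 0 0 0 0 0 0")

```text
t: 20.3
tool_pos: [0.5567, 0.0458, 0.2772]
tool_rot: [0.968, 0.252, -0.0, 0.0]
contact_force: [-0.7, -0.7, 0.2]
opening: 0.434
gripper_force: 0.5
```

```bash
python3 st.py
```

```text
20.3 [0.5567 0.0458 0.2772] h -60.8 q6 54.1 [-0.057  0.245 -0.038] [-0.74 -0.73  0.18] 0.4340130426475993
```

Request:
move_arm(plan="0 0 0 0 0 -1; 0 0 0 0 0 -1; 0 0 0 0 0 0; 0 0 0 0 0 0")

```text
t: 20.7
tool_pos: [0.5562, 0.0458, 0.2772]
tool_rot: [0.972, 0.235, -0.001, -0.0]
contact_force: [-4.7, -0.5, 2.5]
opening: 0.432
gripper_force: 2.2
```

```bash
python3 st.py
```

```text
20.7 [0.5562 0.0458 0.2772] h -62.8 q6 56.1 [-0.132  0.803  0.123] [-4.66 -0.5   2.53] 0.43211389023551683
```

Request:
move_arm(plan="0 0 0 0 0 -0.7; 0 0 0 0 0 -0.7; 0 0 0 0 0 0; 0 0 0 0 0 0")

```text
t: 21.1
tool_pos: [0.5558, 0.0457, 0.2771]
tool_rot: [0.975, 0.223, -0.001, -0.0]
contact_force: [-6.5, -1.3, 3.6]
opening: 0.434
gripper_force: 3.0
```

```bash
python3 st.py
```

```text
21.1 [0.5558 0.0457 0.2771] h -64.2 q6 57.5 [-0.201  1.15   0.123] [-6.55 -1.26  3.58] 0.43399209063773875
```

Force rises against a firm stop at the predicted heading. I'll back off, lift and verify.

Request:
move_arm(plan="0 0 0 0 0 3; 0 0 0 0 0 5; 0 0 0.03 0 0 0; 0 0 0.04 0 0 0; 0 0 0.02 0 0 8; 0 0 0 0 0 8; 0 0 0 0 0 8; 0 0 0 0 0 0; 0 0 0 0 0 0")

```text
t: 22.0
tool_pos: [0.5572, 0.0459, 0.3671]
tool_rot: [0.876, 0.482, 0.0, 0.0]
contact_force: [0.7, 0.8, -1.0]
opening: 0.432
gripper_force: 0.0
```

```bash
python3 st.py; python3 -c "
from h import *
cam('wrist')"; python3 wing.py; python3 - <<'E'
from h import *
c=cam('scene');Q=cloud(c).reshape(-1,3)
u=np.array([.5213,.8533]);x=np.array([.8533,-.5213]);C=np.array([.555,.0468])
L=np.c_[(Q[:,:2]-C)@x,(Q[:,:2]-C)@u,Q[:,2]]
for y in np.arange(.03,.098,.012):
    b=L[(L[:,2]>.2345)&(L[:,2]<.2415)&(abs(L[:,1]-y)<.006)&(abs(L[:,0])<.06)]
    if len(b)>5: print(y.round(3),len(b),np.percentile(b[:,0],[3,97]).round(4))
K=L[(L[:,2]>.2425)&(L[:,2]<.2495)&(L[:,1]>.09)&(L[:,1]<.14)&(abs(L[:,0])<.04)]
print('catch',np.percentile(K,[2,98],axis=0).round(4))
E
```

```text
22.0 [0.5572 0.0459 0.3671] h -32.4 q6 25.7 [-0.01  -0.084 -0.01 ] [ 0.69  0.78 -1.04] 0.43247221307539363
647 wing heading mod180 82.73388129183523 top 0.2920015960700821 [  0   0 229  57   0   0   0   0 338  23   0   0]
82.75267196448415 89.81063104370796
0.03 58 [-0.0117  0.0115]
0.042 62 [-0.0117  0.0125]
0.054 63 [-0.0112  0.012 ]
0.066 63 [-0.0116  0.0124]
0.078 64 [-0.0115  0.0117]
0.09 56 [-0.0111  0.0125]
catch [[-0.0173  0.0997  0.2428]
 [ 0.0177  0.1297  0.248 ]]
```

```bash
python3 -c "
from rig import manip
print(manip.sign_off())"
```

```text
the job is handed in; nothing more can be done
None
```

The swing bar is home in its catch and the wing screw is turned clockwise to its firm stop. The final check matches a seated screw (wing heading 82.7° against 82.9° expected, wing tops at 292 mm). The arm was clear of everything, and I handed the job in at about 22 s; no verdict came back.

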